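# Press a push nut home with its setting sleeve

### The job

In the opened printer a push nut has been started on the shaft of the white gear. Take the red setting sleeve from the yellow tray, put it over that shaft and press the nut straight down until it is tight on the washer and lightly squeezes the wave washer under the gear, feeling for it and never squashing the wave washer flat. Then stand the sleeve back in the tray, and leave the other things where they are.

Things in the scene. Friction and masses are not known exactly. Their poses are not given: they have to be found in the camera images.
- sleeve_mid (a point): centre (half-way up) of the red setting sleeve, the push nut's pressing tool, standing upright in the tray, mouth down; z is its axis, up. A round cylinder 28 mm wide, 62 mm tall, 120 g, closed on top: mouth 31 mm below this point (a steel band round it), top 31 mm above. Its bore, 16 mm wide and 34 mm deep, goes over the shaft so that its rim pushes on the nut.
- shaft_tip (a point): top of the upright steel shaft to work on, the one with the white gear; 91 mm above the bench, 12 mm thick, its top 6 mm rounded; z up. Up its length, from below: white gear, loose brass washer (22 mm wide, 4 mm thick) on the gear's hub, push nut. The washer's top lies 21 to 31 mm below the tip: spacers under the gear differ, so this height is not known beforehand and must be felt.
- push_nut (a joint): how far the steel push nut (25 mm wide, 5 mm thick disc, 12 mm hole) has gone down the shaft, in m, growing downward: at 0 its top is 7 mm below the shaft's tip. It starts 0 to 3 mm down. Its teeth drag with about 9 N all the way (moving; 6 N or so is felt once the push stands still) and it stays where it is left, even against the wave washer. It meets the brass washer at 9 to 19 mm.
- white_gear (a joint): travel of the white gear down its shaft, in m: 0 floating free on the wave washer below it, growing as pressed. Wave washer: a spring of 4 N per mm, flat at 3.6 mm. Nut tight, with the wave washer lightly squeezed: 0.5 to 2.6 mm, best about 1.3 mm (5 N on top of the 9 N drag). Gear 54 mm wide over its teeth, its hub 22 mm wide.
- chassis: opened beige printer chassis, 220 (x) x 280 (y) x 30 mm, fixed; floor 8 mm thick, low walls round it, a green circuit board with parts up to 45 mm high along its +x side; origin under its centre. It carries two upright shafts 130 mm apart along its y, 35 mm to its -x side: the one to work on and a finished one
- finished_tip (a point): top of the other shaft, with a black gear, whose push nut is already home; 91 mm above the bench; leave it alone
- tray: yellow parts tray, 150 (x) x 230 (y) x 26 mm, fixed; floor and walls 4 mm; one wall across its middle halves its length in y; the sleeve stands in the -y half; origin under its centre
- bushing: black plastic bushing cup, 22 mm wide, 16 mm tall, in the +y half of the tray; a bystander, origin at the centre of its underside, or on its axis
- capacitor: blue can capacitor, 20 mm wide, 32 mm tall, standing in the same tray half as the bushing; a bystander, origin at the centre of its underside, or on its axis
- motor: small steel motor, 42 mm wide, 42 mm tall with its shaft, standing on the bench; a bystander, origin at the centre of its underside, or on its axis
- driver: screwdriver with a blue handle lying on the bench; a bystander, origin at the centre of its underside, or on its axis
- roller: black rubber feed roller, 22 mm thick, 220 mm long, lying on the bench; a bystander, origin at the centre of its underside, or on its axis
- meter: dark grey hand meter, 150 x 75 x 34 mm, lying on the bench; a bystander, origin at the centre of its underside, or on its axis

How it is judged:
By the outcome, as a careful person would: the job done as asked, in the order asked, and still so for the second after the job is handed in, with the robot touching nothing.
It also fails if it takes over 61 s, if anything falls off the work surface, if the arm or the gripper's body presses on something with over 40 N, if the wrist force passes 120 N, or if a joint passes its speed limit or range.

### The arm

A 6-joint arm with a two-finger parallel gripper is mounted at the origin on the work surface. World frame = base frame: x ahead of the robot, y to its left, z up, the work surface at z = 0. Lengths are in mm, angles in rad, forces in N, time in s.
With the tool pointing down it reaches from about 275 to 775 mm from the base axis. Payload 14.6 kg.
Tool frame: the origin (TCP) lies on the front face of the gripper's body, between the roots of the fingers; the fingertips stand 73 mm ahead of it and the grasp point (between the pads) lies 54 mm ahead of it (arm.finger_overhang is the distance from the TCP to the fingertips, in mm); z points along the fingers, y is the direction in which the jaws open and shut (so a half turn about z gives the same grasp; the last joint's range is limited). The gripper opens to 85 mm and grips with 20 to 120 N. Pads are 22 mm wide; open, the fingers measure 114 mm over their backs; the gripper's body (76 mm by 85 mm) begins 54 mm behind the grasp point. The pads swing forward as they close: fully open they stand 13 mm farther back than shut.
Start: joints at [-1.323, 0.263, -0.048, 1.259, 0, 1.415], TCP at [205.792, -482.989, 303.878] pointing down, gripper open.
Joint ranges: [-2.65, 2.65], [-0.89, 1.7], [-1.18, 1.37], [-2.13, 2.11], [-1.35, 1.29], [-3.14, 3.14]. Speed limits (rad/s): [1.89, 1.89, 2.57, 2.79, 3.14, 3.14].

### API

Orientations are given as a unit quaternion [x, y, z, w].
In Python, from station import arm, vision gives the robot as it stands. The module is installed in compiled form; this text tells all that it offers.
- The arm moves only by the shell command python3 -m inch 'ROWS' [FORCE]. ROWS is JSON, one flat list of numbers, 7 for each row, row after row: the opening in per cent of the stroke, from 0 (shut) to 100 (fully open), then the shift along the tool's x, y, z in mm, then the turn, a rotation vector about the tool's x, y, z in degrees. A call has 1 to 12 rows; each row is the pose to reach, as a shift and turn from the pose commanded when the call began, along the tool's axes at that moment; what a row does not reach only later rows make up. A row lasts 1/8 s, in which the tool goes at most 62.5 mm and 10.7 degrees, less where a joint would pass 70% of its speed; a pose out of reach is approached as far as the arm can. A call with a gripper value outside its range is refused whole. The fingers move at their own pace and stop on an object; FORCE is the grip in N (left out, the last holds). Time passes only in rows, so rows that repeat a pose let the fingers close. It gives the time, the measured TCP pose, the force and the opening at its end, in the units of the state.
- arm.read_state(): the state, without advancing time (a new reading comes with each control period).
- vision.read_camera(name): name is "side" or "top"; returns (picture, depth): 420x560x3 uint8, blue, green, red; 420x560 float32, mm along the optical axis (not along the pixel's ray), 0 where there is no reading.
- vision.camera_info(name): a dict with "fx", "fy", "cx", "cy" (pixels), "k1" (the pictures are not rectified: a ray, as slopes to the right and down, at radius r is drawn at 1 + k1 r^2 times it, then the intrinsics apply), "cam_to_world" (4x4, takes a point from camera to world coordinates). Camera axes: x right, y up, looking along -z (the intrinsics and any distortion apply to the point x, -y, -z); pixel columns grow to the right and rows downward; lengths in mm; the calibration is good to about 2 mm. A picture is of the moment at which its call begins. camera_info takes no time and is no camera call.
- arm.hand_in(): hands the job in, once; it reports no verdict.
The state is a dict: "clock": time; "q": joint angles; "joint_velocities": joint speeds; "effort": joint torques, N m; "ee_pos": TCP position; "ee_rot": TCP orientation; "ft_force": force on the tool from outside, world axes, zero at the start; "moment": the same for the moment, N m; "gripper_width": finger opening in mm.
Only numpy, scipy, OpenCV 4.12 (cv2) and the standard library are available. Lean on these libraries where they do the work, as an engineer would, in place of code of your own. Each camera call takes 0.05 s, during which the arm holds its last target.

## Working session

There is one attempt and no reset: what is moved stays moved. The work goes in short steps, Python scripts to look and compute and a shell command to move; the robot and the scene stay as the last step left them, time stands still between calls to the robot, and variables do not carry over. Pictures are saved under pics/ and viewed, and the job is handed in when it is done.

```bash
mkdir -p pics
python3 - <<'E'
from station import arm, vision
import cv2,numpy as np
print(arm.read_state())
for n in("side","top"):
    p,d=vision.read_camera(n); cv2.imwrite(f"pics/{n}0.png",p); np.save(f"{n}_d0.npy",d)
    print(n,vision.camera_info(n))
E
```

```text
{'clock': 0.0, 'q': array([-1.32328590e+00,  2.63540856e-01, -4.89317015e-02,  1.25939524e+00,
       -2.53945300e-05,  1.41549892e+00]), 'joint_velocities': array([-5.08456137e-04, -1.56585957e-03, -8.40196978e-04,  9.72193186e-05,
        1.40987659e-04, -7.57712823e-04]), 'effort': array([-1.33398185e-03, -6.37612939e+01,  3.84572625e+01,  1.33916139e-02,
       -2.00199875e-04,  1.34755447e-05]), 'ee_pos': array([ 205.74505762, -482.79507321,  303.41767962]), 'ee_rot': array([ 9.79786555e-01,  2.00045043e-01, -3.73758726e-05, -5.34580062e-04]), 'ft_force': array([ 0.25312884, -0.14515228,  0.24526349]), 'moment': array([ 0.02617147, -0.00470655, -0.03301461]), 'gripper_width': 85.56817802258772}
side {'fx': 386.096642502972, 'fy': 386.096642502972, 'cx': 279.6891451997831, 'cy': 207.46729021587456, 'k1': -0.11137880237505424, 'cam_to_world': array([[-7.28341728e-01,  4.09947413e-01, -5.49055048e-01,
        -5.74122353e+01],
       [-6.85200437e-01, -4.40796289e-01,  5.79826691e-01,
         7.21627616e+02],
       [-4.32297583e-03,  7.98524733e-01,  6.01946478e-01,
         7.90153527e+02],
       [ 0.00000000e+00,  0.00000000e+00,  0.00000000e+00,
         1.00000000e+00]])}
top {'fx': 385.15931279303686, 'fy': 385.15931279303686, 'cx': 287.1930858149137, 'cy': 215.83667575554708, 'k1': -0.014752988688679986, 'cam_to_world': array([[ 6.50894297e-03,  9.94779370e-01, -1.01841246e-01,
         4.42683232e+02],
       [-9.99969135e-01,  6.02687543e-03, -5.04049933e-03,
         3.39283082e+01],
       [-4.40040024e-03,  1.01870911e-01,  9.94787894e-01,
         1.29080548e+03],
       [ 0.00000000e+00,  0.00000000e+00,  0.00000000e+00,
         1.00000000e+00]])}
```

View pics/side0.png

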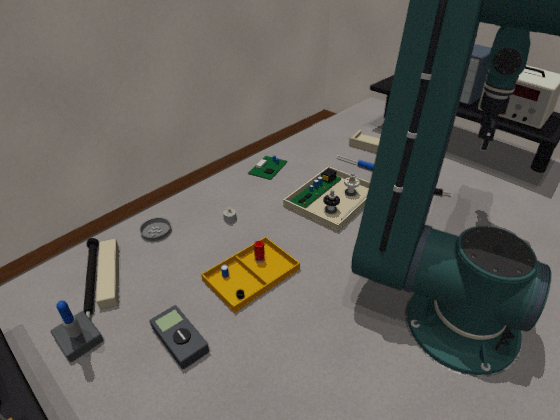

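View pics/top0.png

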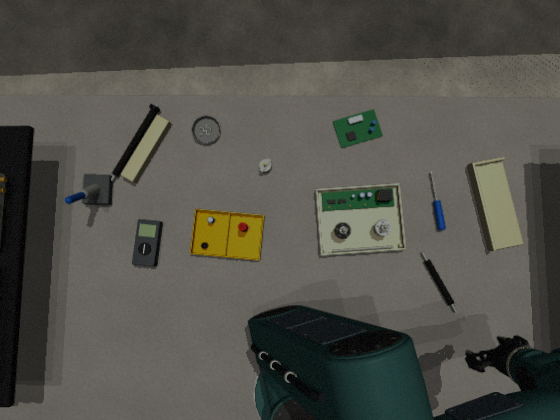

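```bash
cat > h.py <<'E'
from station import arm, vision
import cv2,numpy as np
def ray(n,u,v):
    c=vision.camera_info(n); K=np.array([[c['fx'],0,c['cx']],[0,c['fy'],c['cy']],[0,0,1]])
    x,y=cv2.undistortPoints(np.array([[[u,v]]],float),K,np.array([c['k1'],0,0,0.]))[0,0]
    T=c['cam_to_world']; return T[:3,3],T[:3,:3]@np.array([x,-y,-1])
def plane(n,u,v,z):
    o,d=ray(n,u,v); return o+d*(z-o[2])/d[2]
def proj(n,P):
    c=vision.camera_info(n);T=c['cam_to_world'];p=T[:3,:3].T@(np.array(P,float)-T[:3,3])
    x,y=p[0]/-p[2],-p[1]/-p[2];s=1+c['k1']*(x*x+y*y)
    return np.array([c['fx']*x*s+c['cx'],c['fy']*y*s+c['cy']])
def tri(a,b):
    (o1,d1),(o2,d2)=ray("top",*a),ray("side",*b)
    s=np.linalg.lstsq(np.c_[d1,-d2],o2-o1,rcond=None)[0]
    return o1+d1*s[0],o2+d2*s[1]
def red(p):
    h=cv2.cvtColor(p,cv2.COLOR_BGR2HSV);return (((h[...,0]<6)|(h[...,0]>174))&(h[...,1]>150)&(h[...,2]>60)).astype(np.uint8)
def crop(n,p,u,v,r,name,k=8):
    c=p[v-r:v+r,u-r:u+r];cv2.imwrite(name,cv2.resize(c,None,fx=k,fy=k,interpolation=cv2.INTER_CUBIC))
E
python3 - <<'E'
from h import *
T=cv2.imread("pics/top0.png");S=cv2.imread("pics/side0.png")
def sq(p,u,v,r,k): return cv2.resize(p[v-r:v+r,u-r:u+r],(400,400),interpolation=cv2.INTER_CUBIC)
cv2.imwrite("pics/z1.png",np.hstack([sq(T,362,228,40,0),sq(S,340,195,40,0)]))
cv2.imwrite("pics/z2.png",np.hstack([sq(T,240,228,20,0),sq(S,260,250,20,0)]))
for n,p in(("top",T),("side",S)):
    nn,l,st,ce=cv2.connectedComponentsWithStats(red(p))
    for i in range(1,nn):
        if st[i,4]>15: print(n,st[i],ce[i],plane(n,*ce[i],66))
E
```

```text
top [239 223   8   8  51] [242.33333333 226.49019608] [533.04442279 183.01066299  66.        ]
side [254 241  10  20 168] [258.94642857 250.27380952] [511.84713247 203.47542226  66.        ]
```

View pics/z1.png

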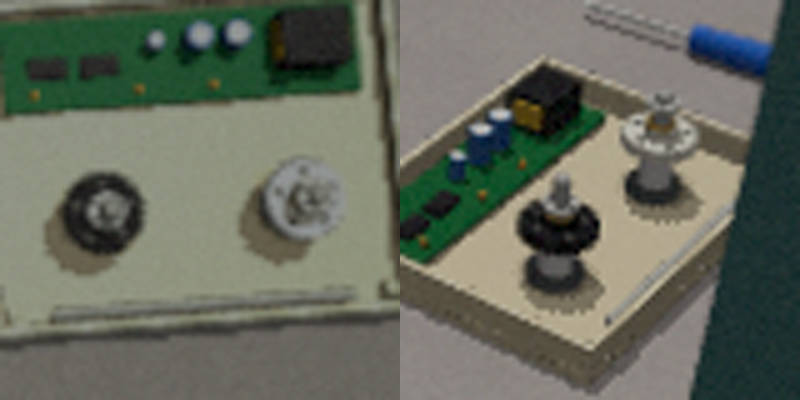

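View pics/z2.png

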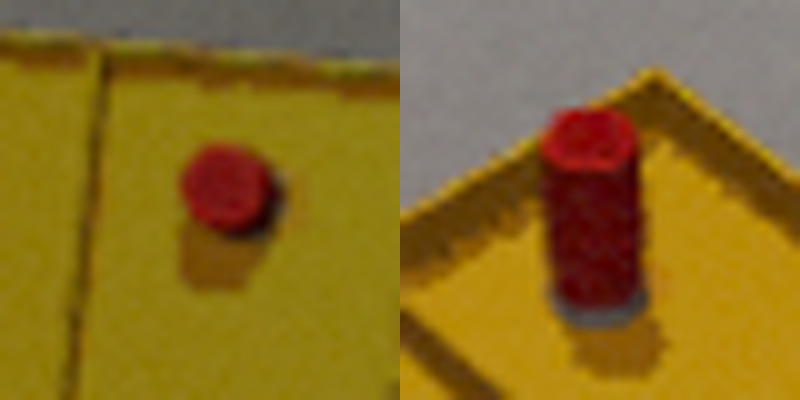

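Run:
```python
from h import *
T=cv2.imread("pics/top0.png");S=cv2.imread("pics/side0.png")
def sq(p,u,v,r): return cv2.resize(p[v-r:v+r,u-r:u+r],(400,400),interpolation=cv2.INTER_NEAREST)
cv2.imwrite("pics/z3.png",np.hstack([sq(T,382,228,10),sq(S,352,186,10)]))
print(tri((242.0,226.2),(258.5,243.4)))
```

```text
(array([534.06110109, 184.24898344,  64.71957221]), array([533.6954196 , 183.93559017,  64.653896  ]))
```

View pics/z3.png

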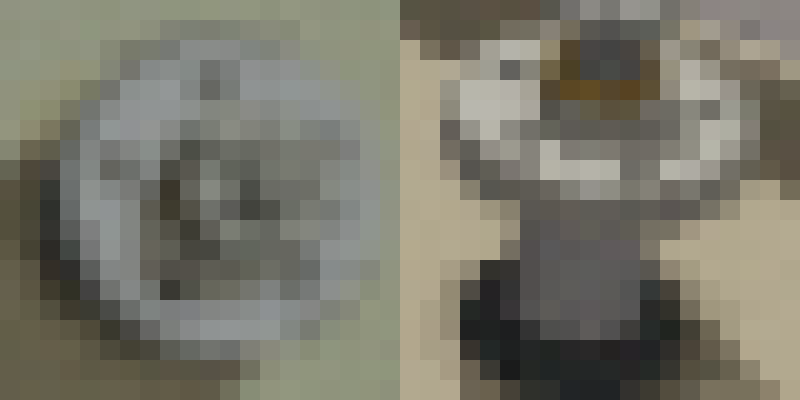

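Run:
```python
from h import *
T=cv2.imread("pics/top0.png");S=cv2.imread("pics/side0.png")
D={n:np.load(f"{n}_d0.npy") for n in("top","side")}
def pts(n,u0,u1,v0,v1):
    c=vision.camera_info(n);Tm=c['cam_to_world'];o=[]
    for v in range(v0,v1):
        for u in range(u0,u1):
            o_,d=ray(n,u,v); o.append(np.r_[u,v,o_+d*D[n][v,u]])
    return np.array(o)
for n,b in(("top",(372,395,217,238)),("side",(338,368,170,200))):
    P=pts(n,*b); Z=P[:,4].reshape(b[3]-b[2],-1); print(n,b); print(Z.astype(int))
for n,b in(("top",(234,252,218,236)),("side",(250,268,236,252))):
    P=pts(n,*b); m=(P[:,4]>60)&(P[:,4]<72); print(n,m.sum(),P[m].mean(0))
def sq(p,u,v,r): return cv2.resize(p[v-r:v+r,u-r:u+r],(400,400),interpolation=cv2.INTER_CUBIC)
cv2.imwrite("pics/z4.png",np.hstack([sq(T,384,228,10),sq(S,352,179,10)]))
```

```text
top (372, 395, 217, 238)
[[   6    6    9    6    6    3    6   11    8    7   11    3    8   12
     8    6    6    7    7    2    5    8   13]
 [   6    2    6    4    6    4    5    8    7    7    5    6    7    7
     9    9    7    9    6    9    6    7    9]
 [  12   12   10    7    6    7    4    7    7 1290   52    6   56   11
     9    9    7    7    5    9    5   10    7]
 [   7    8    7   12    9    7   49   54   54   56   57   57   56   57
    53    4    8    2    8    6    5    6   11]
 [   7    5   10    3    3   55   51   56   52   55   56   57   55   58
    53   54   56    6    6    7    4    6    8]
 [   7    5    8   10    9   51   54   56   57   56   58   59   58   55
    57   55   58   57    5    0    9    7    0]
 [   8   11    4    5   53   56   56   55   59   56   57   83   81   81
    85   81   53   59    7    5    6    7   11]
 [  10    7    6    5   56   54   54   53   55   52   82   82   78   77
    82   83   82   55   54    6   10    9    7]
 [   8    3    8   52   57   55   57   55   59   64   84   84   87   95
    86   84   79   57   57   56    8   11  
[... 4671 characters left out ...]
    5   6   6   6  11   6   6   4   8   5  24 315]
 [  3   7   4   4   6   8   6   2   3   8   7   6   6   6   5   5   5   6
    5   5   4   1   3   7   9   4   9  21  23 312]
 [  5   8   5   2   5   5   4   9   5   5   4   6   7   5   8   3   3   8
    7   3   5   5   6   6  10   6  24  25  28 314]
 [ 53   3   3   5   5   4   7   6   7   7   9   3   5   4   6   8   6   8
    6   5   5   4   3   6   5  24  22  28  26 308]
 [ 51  50   5   6   6   7   5   7   6   8   4   7   5   4   8   6   7   6
    8   6   4   5   7   8  27  24  28  27 307 308]]
top 60 [242.15       225.76666667 535.36994641 183.65781271  65.81649698]
side 56 [258.42857143 243.89285714 532.74399272 185.16669122  64.24543187]
```

View pics/z4.png

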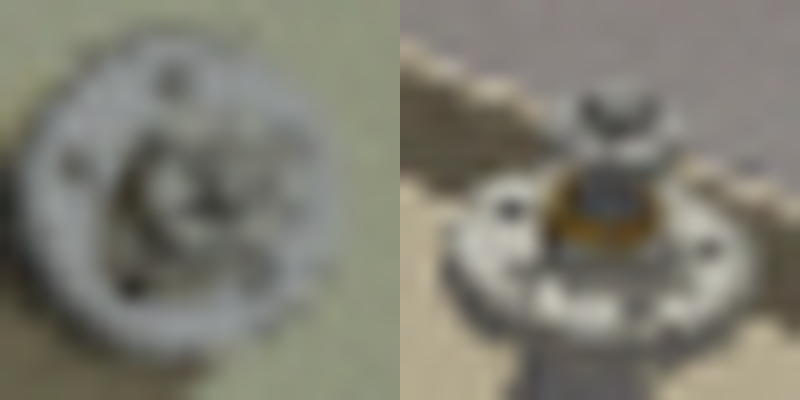

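```bash
cat >> h.py <<'E'
def cloud(n,D,b):
    u,v=np.meshgrid(range(b[0],b[1]),range(b[2],b[3])); u=u.ravel();v=v.ravel()
    return np.array([np.r_[a,c,ray(n,a,c)[0]+ray(n,a,c)[1]*D[c,a]] for a,c in zip(u,v)])
E
python3 - <<'E'
from h import *
D={n:np.load(f"{n}_d0.npy") for n in("top","side")}
for nm,n,b,lo,hi,z in(("nut","top",(372,395,217,238),74,96,83),("nut","side",(345,362,172,179),74,96,83),
  ("gear","top",(372,395,217,238),44,64,55),("blacknut","top",(332,355,218,242),74,96,83),
  ("sleeve","top",(234,252,218,236),60,72,66),("sleeve","side",(250,268,236,252),62,72,66)):
    P=cloud(n,D[n],b); m=(P[:,4]>lo)&(P[:,4]<hi); c=P[m]
    mid=(c[:,:2].min(0)+c[:,:2].max(0))/2
    print(nm,n,m.sum(),c.mean(0).round(1),mid,plane(n,*c[:,:2].mean(0),z).round(1),plane(n,*mid,z).round(1))
T=cv2.imread("pics/top0.png")
# chassis rim: heights 20..60 blob
b=(305,415,175,265);P=cloud("top",D["top"],b)
m=((P[:,4]>20)&(P[:,4]<40))
q=P[m][:,2:4].astype(np.float32); r=cv2.minAreaRect(q); print(r)
b=(180,275,200,270);P=cloud("top",D["top"],b)
m=((P[:,4]>17)&(P[:,4]<34))
print(cv2.minAreaRect(P[m][:,2:4].astype(np.float32)))
E
```

```text
nut top 50 [ 385.   226.3  535.1 -267.5   83.2] [384.5 226.5] [ 535.1 -267.5   83. ] [ 534.5 -266.    83. ]Traceback (most recent call last):
  File "<stdin>", line 6, in <module>
  File "h.py", line 23, in cloud
    return np.array([np.r_[a,c,ray(n,a,c)[0]+ray(n,a,c)[1]*D[c,a]] for a,c in zip(u,v)])
                                             ~~~^^^^^^^
  File "h.py", line 4, in ray
    c=vision.camera_info(n); K=np.array([[c['fx'],0,c['cx']],[0,c['fy'],c['cy']],[0,0,1]])
ValueError: time passes only in moves, steps and waits
```

```bash
python3 - <<'E'
s=open('h.py').read()
s=s.replace("import cv2,numpy as np\n","import cv2,numpy as np,functools\nCI=functools.lru_cache(None)(vision.camera_info)\n",1).replace("c=vision.camera_info(n)","c=CI(n)")
open('h.py','w').write(s)
E
cat > m.py <<'E'
from h import *
D={n:np.load(f"{n}_d0.npy") for n in("top","side")}
for nm,n,b,lo,hi,z in(("nut","top",(372,395,217,238),74,96,83),("nut","side",(345,362,172,179),74,96,83),
  ("gear","top",(372,395,217,238),44,64,55),("blacknut","top",(332,355,218,242),74,96,83),
  ("sleeve","top",(234,252,218,236),60,72,66),("sleeve","side",(250,268,236,252),62,72,66)):
    P=cloud(n,D[n],b); m=(P[:,4]>lo)&(P[:,4]<hi); c=P[m]
    if not len(c): print(nm,n,"none");continue
    mid=(c[:,:2].min(0)+c[:,:2].max(0))/2
    print(nm,n,m.sum(),c.mean(0).round(1),mid,plane(n,*c[:,:2].mean(0),z).round(1),plane(n,*mid,z).round(1))
for b,lo,hi in(((305,415,175,265),20,40),((180,275,200,270),17,34)):
    P=cloud("top",D["top"],b);m=((P[:,4]>lo)&(P[:,4]<hi))
    print(cv2.minAreaRect(P[m][:,2:4].astype(np.float32)))
E
python3 m.py
```

```text
nut top 50 [ 385.   226.3  535.1 -267.5   83.2] [384.5 226.5] [ 535.1 -267.5   83. ] [ 534.5 -266.    83. ]
nut side 31 [ 352.4  175.2  531.9 -265.5   81.9] [352.5 175. ] [ 531. -264.   83.] [ 531.4 -265.1   83. ]
gear top 162 [ 382.2  227.3  533.9 -265.4   55.8] [383. 227.] [ 533.9 -265.6   55. ] [ 535.  -268.1   55. ]
blacknut top 12 [ 343.7  229.2  524.8 -137.1   86.3] [343.5 229.5] [ 525.1 -137.6   83. ] [ 524.3 -137.    83. ]
sleeve top 60 [242.2 225.8 535.4 183.7  65.8] [242. 226.] [535.4 183.6  66. ] [534.6 184.1  66. ]
sleeve side 53 [258.6 243.8 532.6 184.7  64.4] [258.5 244. ] [531.3 185.9  66. ] [530.8 186.7  66. ]
((565.6756591796875, -201.29483032226562), (220.7808837890625, 281.8999328613281), 4.287362098693848)
((512.397216796875, 238.94900512695312), (230.5882110595703, 150.028076171875), 84.9985580444336)
```

```bash
python3 -m inch '[70,140,-120,0,0,0,-10, 70,140,-120,0,0,0,-20, 70,140,-120,0,0,0,-30, 70,280,-240,0,0,0,-40, 70,280,-240,0,0,0,-50, 70,280,-240,0,0,0,-60, 70,420,-360,0,0,0,-66.9, 70,420,-360,0,0,0,-66.9, 70,563.2,-486,0,0,0,-66.9, 70,563.2,-486,0,0,0,-66.9, 70,563.2,-486,0,0,0,-66.9, 70,563.2,-486,0,0,0,-66.9]' 60
```

```text
clock: 1.6
ee_pos: [533.8, 187.0, 303.7]
ee_rot: [0.707, 0.707, -0.0, 0.0]
ft_force: [0.3, -0.0, 0.3]
gripper_width: 59.8
```

```bash
python3 -m inch '[70,0,0,40,0,0,0, 70,0,0,90,0,0,0, 70,0,0,130,0,0,0, 70,0,0,148,0,0,0, 70,0,0,150,0,0,0]'
cat > look.py <<'E'
from h import *
import sys
t=sys.argv[1]
for n in sys.argv[2:]:
    p,d=vision.read_camera(n); cv2.imwrite(f"pics/{n}{t}.png",p); np.save(f"{n}_d{t}.npy",d)
s=arm.read_state();print(s['clock'],s['ee_pos'],s['ft_force'],s['q'])
E
python3 look.py 1 side top
python3 - <<'E'
import cv2,numpy as np
S=cv2.imread("pics/side1.png");T=cv2.imread("pics/top1.png")
f=lambda p,u,v,r:cv2.resize(p[v-r:v+r,u-r:u+r],(400,400),interpolation=cv2.INTER_CUBIC)
cv2.imwrite("pics/z5.png",np.hstack([f(S,258,225,40),f(T,242,228,40)]))
E
```

```text
clock: 2.22
ee_pos: [532.6, 184.6, 152.7]
ee_rot: [0.707, 0.707, -0.001, -0.001]
ft_force: [0.7, -0.2, 0.4]
gripper_width: 59.9
2.325 [533.50454821 184.78104644 154.25446816] [ 0.39772318 -0.33249538  1.34595398] [ 1.89096365e-01  4.15494680e-01 -2.40033014e-01  9.15173606e-01
  1.69559768e-05  1.76028401e+00]
```

View pics/z5.png

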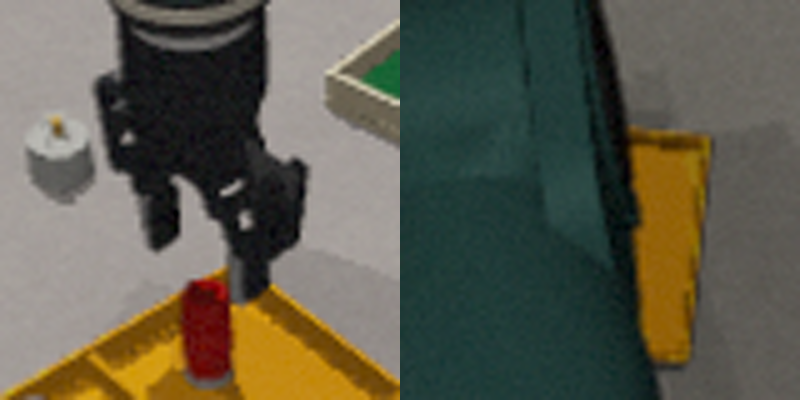

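```bash
python3 -m inch '[70,0,0,15,0,0,0, 70,0,0,35,0,0,0, 70,0,0,50,0,0,0, 70,0,0,55,0,0,0, 70,0,0,55,0,0,0]'; python3 look.py 2 side
python3 - <<'E'
import cv2,numpy as np
S=cv2.imread("pics/side2.png")
f=lambda p,u,v,r:cv2.resize(p[v-r:v+r,u-r:u+r],(500,500),interpolation=cv2.INTER_CUBIC)
cv2.imwrite("pics/z6.png",f(S,258,235,30))
E
```

```text
clock: 2.95
ee_pos: [533.4, 184.8, 98.8]
ee_rot: [0.707, 0.707, -0.0, -0.0]
ft_force: [-0.1, 0.7, -0.1]
gripper_width: 59.7
3.0 [533.57208641 184.7993995   99.19333387] [ 1.25564139 -0.63518152  0.65451205] [ 1.89123639e-01  4.68415030e-01 -3.22050121e-01  7.79910992e-01
 -2.95907776e-05  1.76034766e+00]
```

View pics/z6.png

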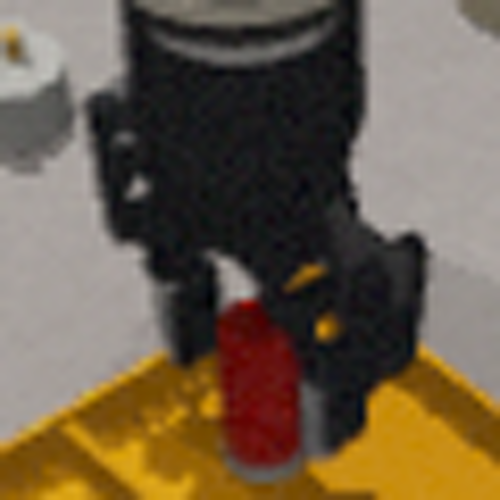

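```bash
python3 -m inch '[40,0,0,0,0,0,0, 20,0,0,0,0,0,0, 10,0,0,0,0,0,0, 10,0,0,0,0,0,0, 10,0,0,0,0,0,0, 10,0,0,0,0,0,0]' 70
```

```text
clock: 3.75
ee_pos: [533.6, 184.8, 99.5]
ee_rot: [0.707, 0.707, 0.0, 0.0]
ft_force: [-0.6, -0.8, 5.6]
gripper_width: 26.6
```

```bash
python3 -m inch '[10,0,0,-10,0,0,0, 10,0,0,-40,0,0,0, 10,0,0,-90,0,0,0, 10,0,0,-120,0,0,0, 10,0,0,-125,0,0,0, 10,0,0,-125,0,0,0]'; python3 look.py 3 side
python3 - <<'E'
import cv2,numpy as np
S=cv2.imread("pics/side3.png")
f=lambda p,u,v,r:cv2.resize(p[v-r:v+r,u-r:u+r],(500,500),interpolation=cv2.INTER_CUBIC)
cv2.imwrite("pics/z7.png",f(S,258,175,40))
E
```

```text
clock: 4.5
ee_pos: [533.1, 184.7, 223.5]
ee_rot: [0.707, 0.707, -0.0, -0.0]
ft_force: [-0.2, -0.0, -1.2]
gripper_width: 26.5
4.55 [532.93155434 184.68655237 222.9324272 ] [-0.00677888 -0.24002038 -0.80825038] [ 1.89134986e-01  3.65690617e-01 -1.19346987e-01  1.08714175e+00
 -1.43229908e-05  1.76027307e+00]
```

View pics/z7.png

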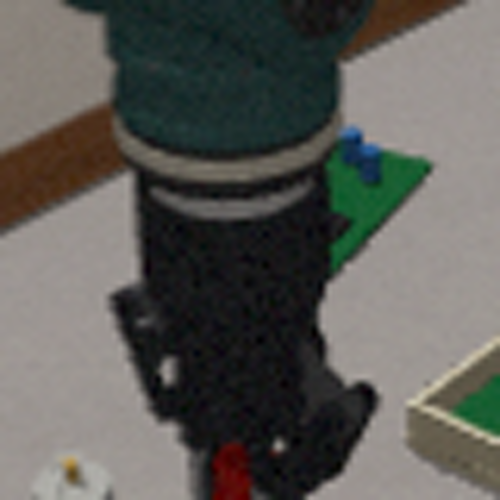

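```bash
python3 -m inch '[10,-25,0,0,0,0,0, 10,-75,0,0,0,0,0, 10,-130,0,0,0,0,0, 10,-190,0,0,0,0,0, 10,-250,0,0,0,0,0, 10,-310,0,0,0,0,0, 10,-365,0,0,0,0,0, 10,-410,0,0,0,0,0, 10,-440,0,0,0,0,0, 10,-451,0,0,0,0,0, 10,-451,0,0,0,0,0, 10,-451,0,0,0,0,0]'; python3 look.py 4 side top
```

```text
clock: 6.05
ee_pos: [533.2, -265.1, 223.6]
ee_rot: [0.707, 0.707, 0.0, -0.0]
ft_force: [0.4, -0.8, -0.6]
gripper_width: 26.5
6.15 [ 533.27654488 -265.18523856  223.89457468] [-0.97554841 -0.07569172 -0.93461024] [-5.98278700e-01  4.16374284e-01 -3.41012452e-02  1.12052431e+00
  1.32954770e-04  9.71744593e-01]
```

View pics/side4.png

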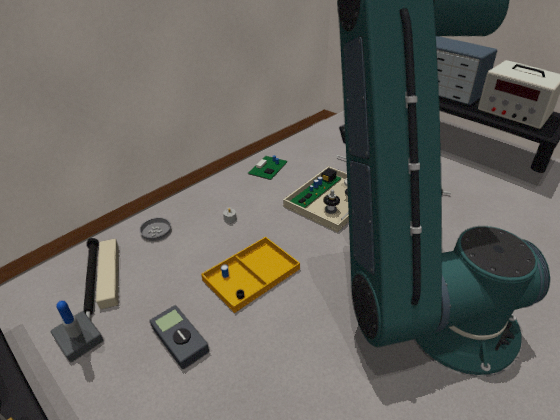

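View pics/top4.png

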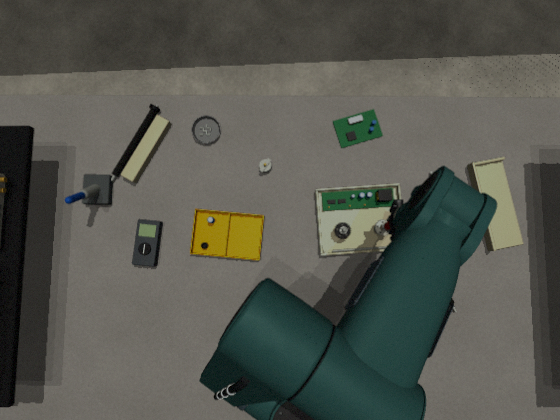

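Run:
```python
from h import *
S=cv2.imread("pics/top4.png")
f=lambda p,u,v,r:cv2.resize(p[v-r:v+r,u-r:u+r],(500,500),interpolation=cv2.INTER_CUBIC)
cv2.imwrite("pics/z8.png",np.hstack([f(S,385,225,20)]))
D=np.load("top_d4.npy");b=(372,394,216,238)
P=cloud("top",D,b);print(P[:,4].reshape(22,22).astype(int))
print(proj("top",[533.3,-266,160]),proj("top",[533.3,-266,130]))
r=red(S)[216:238,372:394];print(r)
```

```text
[[   5    3    3    2    9   10    7    5    6    9    7    9    5    9
     7    8    9  195  288  302  311  321]
 [   7   11    3   12   10    6    7    7    9    9    7    7   11    6
     8    9  153  196  290  301  311  325]
 [   4   11    4    8    9    6   12   12    4    9    8    5    7   10
     4  159  173  280  288  302  314  326]
 [   8    9    5    6    6    5    5   12    4    7   56   14   63    9
     3  159  173  285  294  305  315  321]
 [   1   13    4    6    5   11   49   58   54   58   59   55   58   56
    56  161  166  285  294  305  314  434]
 [   6    5    3   11    6   52   50   57   58   59   58   53   54   56
    54  136  161  285  297  305  313  424]
 [   6   12    8    6    3   54   54   55   56   55   57   57   56   57
   146  157  172  283  293  304  310  415]
 [   3    9    4    9   56   58   54   57   58   54   58   83   80  140
   154  164  177  287  293  304  312  320]
 [   6    9    6   11   55   55   54   54   55   56   79   80  131  146
   160  163  180  188  291  298  309  314]
 [  16    7    7   50 1290   55   56   60   55   66   81   81  13
[... 1821 characters left out ...]
 0 0 0 0 0 0 0 0 0 0 0 0 0 0 0 0 0 0 0 0]
 [0 0 0 0 0 0 0 0 0 0 0 0 0 0 0 0 0 0 0 0 0 0]
 [0 0 0 0 0 0 0 0 0 0 0 0 0 0 0 0 0 0 0 0 0 0]
 [0 0 0 0 0 0 0 0 0 0 0 0 0 0 0 0 0 0 0 0 0 0]
 [0 0 0 0 0 0 0 0 0 0 0 0 0 0 0 0 0 0 0 0 0 0]
 [0 0 0 0 0 0 0 0 0 0 0 0 0 0 0 0 0 0 0 0 0 0]
 [0 0 0 0 0 0 0 0 0 0 0 0 0 0 0 0 0 0 0 0 0 0]
 [0 0 0 0 0 0 0 0 0 0 0 0 0 0 0 0 0 0 0 0 0 0]
 [0 0 0 0 0 0 0 0 0 0 0 0 0 0 0 0 0 0 0 0 0 0]
 [0 0 0 0 0 0 0 0 0 0 0 0 0 0 0 0 0 0 0 0 0 0]
 [0 0 0 0 0 0 0 0 0 0 0 0 0 0 0 0 0 0 0 0 0 0]
 [0 0 0 0 0 0 0 0 0 0 0 0 0 0 0 0 0 0 0 0 0 0]
 [0 0 0 0 0 0 0 0 0 0 0 0 0 0 0 0 0 0 0 0 0 0]
 [0 0 0 0 0 0 0 0 0 0 0 0 0 0 0 0 0 0 0 0 0 0]
 [0 0 0 0 0 0 0 0 0 0 0 0 0 0 0 0 0 0 0 0 0 0]]
```

View pics/z8.png

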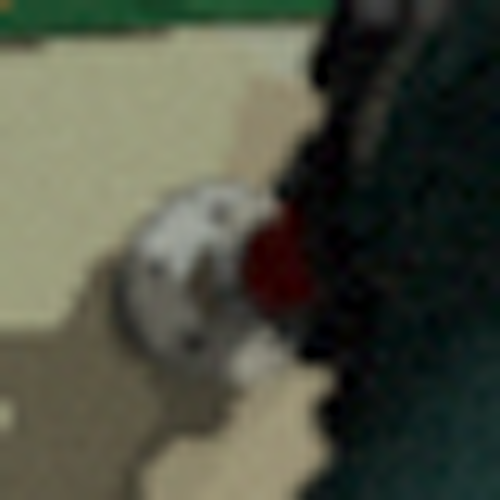

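```bash
cat > fit.py <<'E'
from h import *
import sys
from scipy.optimize import least_squares
def fit(t,zmin,zmax,b=(372,400,212,240),rows=None):
    S=cv2.imread(f"pics/top{t}.png").astype(int);D=np.load(f"top_d{t}.npy")
    P=cloud("top",D,b); k=[S[int(v),int(u)] for u,v in P[:,:2]]; k=np.array(k)
    m=(P[:,4]>zmin)&(P[:,4]<zmax)&(k[:,2]>1.6*k[:,1])&(k[:,2]>25)
    q=P[m]; print(len(q)); print(q.round(0)[:,[0,1,2,3,4]].tolist())
    f=lambda c:np.hypot(q[:,2]-c[0],q[:,3]-c[1])-14
    r=least_squares(f,[533,-266],loss='soft_l1');print(r.x,f(r.x).round(1))
fit(sys.argv[1],float(sys.argv[2]),float(sys.argv[3]))
E
python3 fit.py 4 126 170
```

```text
23
[[387.0, 222.0, 542.0, -255.0, 157.0], [386.0, 223.0, 539.0, -253.0, 154.0], [387.0, 223.0, 539.0, -253.0, 164.0], [385.0, 224.0, 537.0, -252.0, 147.0], [386.0, 224.0, 536.0, -251.0, 160.0], [387.0, 224.0, 536.0, -253.0, 164.0], [385.0, 225.0, 535.0, -253.0, 141.0], [386.0, 225.0, 533.0, -252.0, 158.0], [387.0, 225.0, 533.0, -253.0, 167.0], [384.0, 226.0, 532.0, -252.0, 135.0], [385.0, 226.0, 532.0, -253.0, 141.0], [386.0, 226.0, 530.0, -252.0, 157.0], [385.0, 227.0, 529.0, -253.0, 140.0], [386.0, 227.0, 528.0, -254.0, 148.0], [387.0, 227.0, 527.0, -254.0, 160.0], [385.0, 228.0, 526.0, -254.0, 136.0], [386.0, 228.0, 525.0, -255.0, 144.0], [387.0, 228.0, 525.0, -255.0, 155.0], [388.0, 228.0, 524.0, -256.0, 163.0], [389.0, 228.0, 524.0, -258.0, 169.0], [386.0, 229.0, 523.0, -257.0, 137.0], [387.0, 229.0, 523.0, -260.0, 138.0], [388.0, 229.0, 522.0, -259.0, 152.0]]
[ 534.10590957 -266.19428381] [-0.3  0.3 -0.4  0.8  0.9 -1.2 -0.9  0.4 -0.4  0.7 -0.6  0.5  0.  -0.6
 -0.1  0.6  0.1  0.5  0.  -0.6  0.6 -1.   0.1]
```

```bash
python3 - <<'E'
from h import *
D=np.load("top_d0.npy");b=(368,396,214,240);P=cloud("top",D,b);z=P[:,4]
for lo,hi in((45,64),(75,97),(85.5,97)):
    q=P[(z>lo)&(z<hi)][:,2:4].astype(np.float32)
    print(lo,len(q),q.mean(0),cv2.minEnclosingCircle(q))
E
python3 -m inch '[10,0,0,0,0,0,0]'; python3 -c "
from station import arm;print(arm.read_state()['ee_pos'])"
```

```text
45 161 [ 534.0402  -265.36884] ((535.0455932617188, -267.8226318359375), 26.98985481262207)
75 50 [ 535.12366 -267.4719 ] ((534.823486328125, -267.3815612792969), 12.991829872131348)
85.5 12 [ 534.5716  -267.61014] ((534.6771240234375, -267.2710876464844), 5.6924519538879395)
clock: 6.28
ee_pos: [533.3, -265.6, 224.0]
ee_rot: [0.707, 0.707, 0.0, 0.0]
ft_force: [-0.4, -0.2, -1.1]
gripper_width: 26.8
[ 533.27915592 -265.56725143  223.99068367]
```

```bash
python3 -m inch '[10,-0.3,0.7,8,0,0,0, 10,-0.3,0.7,20,0,0,0, 10,-0.3,0.7,30,0,0,0, 10,-0.3,0.7,34,0,0,0, 10,-0.3,0.7,35,0,0,0, 10,-0.3,0.7,35,0,0,0, 10,-0.3,0.7,35,0,0,0]'; python3 look.py 5 top; python3 fit.py 5 90 135 | tail -3
python3 - <<'E'
import cv2,numpy as np
S=cv2.imread("pics/top5.png")
f=lambda p,u,v,r:cv2.resize(p[v-r:v+r,u-r:u+r],(500,500),interpolation=cv2.INTER_CUBIC)
cv2.imwrite("pics/z9.png",f(S,385,225,20))
E
```

```text
clock: 7.15
ee_pos: [534.0, -266.6, 189.2]
ee_rot: [0.707, 0.707, 0.0, 0.0]
ft_force: [-0.2, -0.0, -1.2]
gripper_width: 26.6
7.2 [ 533.97399059 -266.60289574  189.14423043] [-0.21489007 -0.56475053 -1.41824195] [-5.99550673e-01  4.38943600e-01 -9.53517585e-02  1.03604774e+00
  8.73736133e-06  9.71626571e-01]
[[385.0, 222.0, 545.0, -258.0, 123.0], [384.0, 223.0, 543.0, -257.0, 114.0], [383.0, 224.0, 540.0, -254.0, 112.0], [384.0, 224.0, 539.0, -254.0, 127.0], [382.0, 225.0, 538.0, -254.0, 99.0], [383.0, 225.0, 537.0, -254.0, 113.0], [384.0, 225.0, 536.0, -255.0, 123.0], [382.0, 226.0, 535.0, -254.0, 99.0], [383.0, 226.0, 534.0, -254.0, 115.0], [384.0, 226.0, 533.0, -254.0, 127.0], [382.0, 227.0, 531.0, -253.0, 103.0], [383.0, 227.0, 530.0, -253.0, 115.0], [384.0, 227.0, 530.0, -255.0, 122.0], [385.0, 227.0, 529.0, -255.0, 134.0], [383.0, 228.0, 528.0, -256.0, 106.0], [384.0, 228.0, 527.0, -256.0, 115.0], [385.0, 228.0, 526.0, -255.0, 131.0], [383.0, 229.0, 525.0, -257.0, 100.0], [384.0, 229.0, 525.0, -258.0, 108.0], [385.0, 229.0, 524.0, -259.0, 116.0], [386.0, 229.0, 523.0, -259.0, 129.0], [387.0, 229.0, 523.0, -261.0, 132.0], [384.0, 230.0, 522.0, -260.0, 101.0], [385.0, 230.0, 520.0, -255.0, 132.0]]
[ 534.58454323 -267.65087638] [ 0.4 -0.5  0.4  0.7 -0.4 -0.3 -1.  -0.6  0.1  0.1  0.8  0.8 -0.2 -0.
 -0.4 -0.7  0.7  0.1 -0.5 -0.7  0.2 -1.   0.5  5.1]
```

View pics/z9.png

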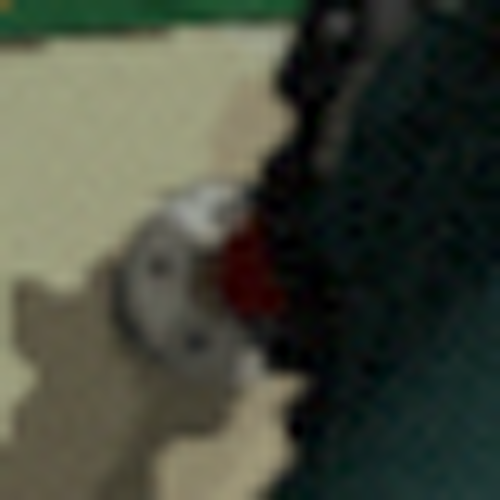

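```bash
python3 -m inch '[10,0,0,2,0,0,0, 10,0,0,4,0,0,0, 10,0,0,5,0,0,0, 10,0,0,5,0,0,0]'; python3 -m inch '[10,0,0,1,0,0,0, 10,0,0,2,0,0,0, 10,0,0,2,0,0,0]';python3 -m inch '[10,0,0,1,0,0,0, 10,0,0,2,0,0,0, 10,0,0,2,0,0,0]'
```

```text
clock: 7.7
ee_pos: [533.9, -266.5, 183.8]
ee_rot: [0.707, 0.707, 0.0, -0.0]
ft_force: [0.5, 0.8, -0.6]
gripper_width: 26.1
clock: 8.07
ee_pos: [533.9, -266.5, 181.8]
ee_rot: [0.707, 0.707, -0.0, -0.0]
ft_force: [0.1, -0.2, -0.9]
gripper_width: 26.4
clock: 8.45
ee_pos: [533.8, -266.5, 179.8]
ee_rot: [0.707, 0.707, -0.0, -0.0]
ft_force: [-0.8, 0.0, -1.7]
gripper_width: 26.4
```

```bash
for i in 1; do python3 -m inch '[10,0,0,1,0,0,0, 10,0,0,1,0,0,0]'; python3 -m inch '[10,0,0,1,0,0,0, 10,0,0,1,0,0,0]'; python3 -m inch '[10,0,0,1,0,0,0, 10,0,0,1,0,0,0]'; python3 -m inch '[10,0,0,1,0,0,0, 10,0,0,1,0,0,0]'; done | grep -E "pos|force"
```

```text
ee_pos: [533.9, -266.5, 178.8]
ft_force: [1.3, -0.5, -1.1]
ee_pos: [533.9, -266.5, 177.8]
ft_force: [-0.8, 0.3, -0.7]
ee_pos: [533.9, -266.6, 177.2]
ft_force: [-0.9, -0.0, 4.0]
ee_pos: [534.0, -266.6, 176.3]
ft_force: [-0.7, 0.1, 6.1]
```

```bash
(python3 -m inch '[10,0,0,1,0,0,0, 10,0,0,1,0,0,0]'; python3 -m inch '[10,0,0,1,0,0,0, 10,0,0,1,0,0,0]'; python3 -m inch '[10,0,0,1,0,0,0, 10,0,0,1,0,0,0]'; python3 -m inch '[10,0,0,1,0,0,0, 10,0,0,1,0,0,0]';python3 -m inch '[10,0,0,1,0,0,0, 10,0,0,1,0,0,0]') | grep -E "pos|force"
```

```text
ee_pos: [533.9, -266.5, 175.2]
ft_force: [-1.5, 0.6, 6.3]
ee_pos: [533.9, -266.6, 174.3]
ft_force: [-2.1, 1.3, 5.6]
ee_pos: [533.9, -266.6, 173.3]
ft_force: [-2.3, 1.8, 5.7]
ee_pos: [533.9, -266.6, 172.3]
ft_force: [-1.8, 0.6, 5.5]
ee_pos: [533.9, -266.5, 171.2]
ft_force: [-2.4, 1.0, 5.5]
```

```bash
(python3 -m inch '[10,0,0,0.5,0,0,0, 10,0,0,0.5,0,0,0]'; python3 -m inch '[10,0,0,0.5,0,0,0, 10,0,0,0.5,0,0,0]'; python3 -m inch '[10,0,0,0.5,0,0,0, 10,0,0,0.5,0,0,0]';python3 -m inch '[10,0,0,0.5,0,0,0, 10,0,0,0.5,0,0,0]') | grep -E "clock|pos|force"
```

```text
clock: 10.95
ee_pos: [533.9, -266.6, 170.8]
ft_force: [-1.8, 0.6, 5.7]
clock: 11.2
ee_pos: [533.9, -266.6, 170.3]
ft_force: [-2.2, 1.0, 6.4]
clock: 11.45
ee_pos: [533.9, -266.5, 169.8]
ft_force: [-2.0, 1.2, 6.6]
clock: 11.7
ee_pos: [533.9, -266.6, 169.3]
ft_force: [-1.9, 1.6, 6.8]
```

```bash
(python3 -m inch '[10,0,0,0.5,0,0,0, 10,0,0,0.5,0,0,0]'; python3 -m inch '[10,0,0,0.5,0,0,0, 10,0,0,0.5,0,0,0]') | grep -E "pos|force"
```

```text
ee_pos: [533.9, -266.6, 168.8]
ft_force: [-1.8, 1.7, 5.6]
ee_pos: [533.9, -266.6, 168.3]
ft_force: [-2.3, 1.2, 7.2]
```

```bash
(python3 -m inch '[10,0,0,0,0,0,0]') | grep -E "pos|force"
```

```text
ee_pos: [533.9, -266.6, 168.3]
ft_force: [-1.9, 1.1, 6.8]
```

```bash
(python3 -m inch '[10,0,0,0.5,0,0,0, 10,0,0,0.5,0,0,0]'; python3 -m inch '[10,0,0,0.5,0,0,0, 10,0,0,0.5,0,0,0]') | grep -E "pos|force"
```

```text
ee_pos: [533.9, -266.6, 167.8]
ft_force: [-1.9, 1.4, 7.2]
ee_pos: [533.9, -266.6, 167.3]
ft_force: [-1.1, 0.9, 6.2]
```

```bash
(python3 -m inch '[10,0,0,0.5,0,0,0, 10,0,0,0.5,0,0,0]'; python3 -m inch '[10,0,0,0.5,0,0,0, 10,0,0,0.5,0,0,0]') | grep -E "pos|force"
```

```text
ee_pos: [533.9, -266.6, 166.9]
ft_force: [-2.0, 0.6, 6.9]
ee_pos: [533.9, -266.6, 166.5]
ft_force: [-2.3, 1.4, 8.6]
```

```bash
(python3 -m inch '[10,0,0,0,0,0,0]';python3 -m inch '[10,0,0,0,0,0,0]') | grep -E "pos|force"; python3 -c "
from station import arm;s=arm.read_state();print(s['ee_pos'],s['ft_force'],s['clock'])"
```

```text
ee_pos: [533.9, -266.5, 166.5]
ft_force: [-2.6, 1.8, 8.4]
ee_pos: [533.9, -266.6, 166.5]
ft_force: [-3.1, 2.0, 9.5]
[ 533.93118564 -266.57624868  166.46986444] [-3.06666555  2.03088357  9.51042161] 13.575
```

```bash
(python3 -m inch '[10,0,0,0.4,0,0,0, 10,0,0,0.4,0,0,0]'; python3 -m inch '[10,0,0,0,0,0,0]';python3 -m inch '[10,0,0,0,0,0,0]') | grep -E "pos|force"; python3 -c "
from station import arm;s=arm.read_state();print(s['ee_pos'],s['ft_force'],s['clock'])"
```

```text
ee_pos: [533.9, -266.6, 166.2]
ft_force: [-2.7, 1.6, 9.8]
ee_pos: [533.9, -266.6, 166.2]
ft_force: [-2.5, 2.0, 10.3]
ee_pos: [533.9, -266.6, 166.2]
ft_force: [-3.9, 2.6, 9.7]
[ 533.92618364 -266.56403484  166.19980963] [-3.88154605  2.55963995  9.7270139 ] 14.075
```

```bash
(python3 -m inch '[10,0,0,0.5,0,0,0, 10,0,0,0.5,0,0,0]'; python3 -m inch '[10,0,0,0,0,0,0]';python3 -m inch '[10,0,0,0,0,0,0]';python3 -m inch '[10,0,0,0,0,0,0]') | grep -E "pos|force"
```

```text
ee_pos: [533.9, -266.6, 165.8]
ft_force: [-2.9, 2.2, 11.9]
ee_pos: [533.9, -266.6, 165.8]
ft_force: [-3.7, 2.0, 12.2]
ee_pos: [533.9, -266.6, 165.8]
ft_force: [-4.0, 2.2, 11.3]
ee_pos: [533.9, -266.5, 165.8]
ft_force: [-3.3, 1.8, 11.8]
```

```bash
python3 -m inch '[10,0,0,-3,0,0,0, 10,0,0,-8,0,0,0, 10,0,0,-16,0,0,0, 10,0,0,-30,0,0,0, 10,0,0,-48,0,0,0, 10,0,0,-58,0,0,0, 10,0,0,-60,0,0,0, 10,0,0,-60,0,0,0]'; python3 -m inch '[10,25,0,0,0,0,0, 10,75,0,0,0,0,0, 10,130,0,0,0,0,0, 10,190,0,0,0,0,0, 10,250,0,0,0,0,0, 10,310,0,0,0,0,0, 10,365,0,0,0,0,0, 10,410,-0.5,0,0,0,0, 10,440,-0.5,0,0,0,0, 10,451.3,-0.5,0,0,0,0, 10,451.3,-0.5,0,0,0,0, 10,451.3,-0.5,0,0,0,0]'; python3 look.py 6 side top
python3 - <<'E'
import cv2,numpy as np
from h import *
S=cv2.imread("pics/side6.png");T=cv2.imread("pics/top6.png")
f=lambda p,u,v,r:cv2.resize(p[v-r:v+r,u-r:u+r],(400,400),interpolation=cv2.INTER_CUBIC)
cv2.imwrite("pics/z10.png",np.hstack([f(S,352,180,15),f(S,258,200,40)]))
D={n:np.load(f"{n}_d6.npy") for n in("top","side")}
P=cloud("side",D["side"],(346,360,170,186));print(P[:,4].reshape(16,14).astype(int))
P=cloud("top",D["top"],(378,392,217,236));print(P[:,4].reshape(19,14).astype(int))
E
```

```text
clock: 15.7
ee_pos: [533.8, -266.5, 224.7]
ee_rot: [0.707, 0.707, -0.0, -0.0]
ft_force: [0.2, -0.2, -1.5]
gripper_width: 26.4
clock: 17.2
ee_pos: [533.4, 184.0, 224.9]
ee_rot: [0.708, 0.707, -0.0, -0.0]
ft_force: [0.2, 0.6, -1.8]
gripper_width: 26.6
17.3 [533.61007702 183.89311401 224.97711888] [ 0.50421298  0.66774959 -0.7846748 ] [ 1.87531635e-01  3.64392026e-01 -1.15587555e-01  1.09091340e+00
 -6.70254550e-05  1.75992012e+00]
[[ 0  0  0 -2  0 -1  0  0 -4  1  0 -3 -2  0]
 [ 0 -1 -2 -2 -4  0  0 -1  0  0  0 -2 -1  0]
 [-1 -1 -4 -1  3  0 -4 -2 -2 -2  0 -2 -1  1]
 [27 29  0 -2 -1 -1 87 88 87  0 -1 -2  0 -3]
 [24 29 30 28 28 84 83 86 85  0 -2 -5  0 -1]
 [20 22 25 24 29 83 84 83 80 -1  1 -1  0  0]
 [16 18 22 21 69 78 76 81 74 32  0  0  0 -3]
 [11 16 15 68 69 71 73 73 69 69 27 28  0 -2]
 [53 55 55 68 69 67 72 71 70 69 25 28 26 25]
 [54 55 52 67 66 68 69 67 72 66 54 23 24 27]
 [55 55 51 61 67 66 64 64 66 51 54 53 55 22]
 [54 54 56 57 60 60 60 60 59 55 53 57 53 53]
 [52 55 52 53 55 56 57 61 55 55 53 55 53 55]
 [52 54 52 53 56 53 51 52 52 53 54 54 55 54]
 [53 52 53 51 53 53 54 55 50 53 53 52
[... 209 characters left out ...]
54 58 56  9  2  7  4  5]
 [53 51 57 56 57 56 54 54 54 57  8  8  8  8]
 [60 57 51 56 56 59 58 58 49 53 55 57  9  9]
 [54 54 52 58 56 71 67 72 53 53 52 59  6 12]
 [53 50 53 57 70 69 66 71 71 57 56 52 52  4]
 [54 53 54 72 66 68 86 87 91 72 54 54 55 53]
 [59 53 56 72 70 76 83 87 90 88 70 56 58  9]
 [54 51 58 71 71 75 83 88 87 91 55 55 54 52]
 [54 52 54 71 73 69 73 85 85 72 57 49 56  2]
 [56 55 53 63 66 69 67 71 70 64 58 54 48 58]
 [55 57 53 54 54 70 69 71 66 51 56 58 54  5]
 [53 53 58 53 53 53 58 56 53 57 55 51 55  5]
 [52 54 55 56 53 50 55 53 55 56 54  6  6  6]
 [52 53 57 59 50 47 54 56 53 53 43 56  9  7]
 [ 5  8 54 51 55 58 55 55 56 49  6  9  6  7]
 [11  2  4 49 56 48 53 46  8  7 12 10 12  5]]
```

View pics/z10.png

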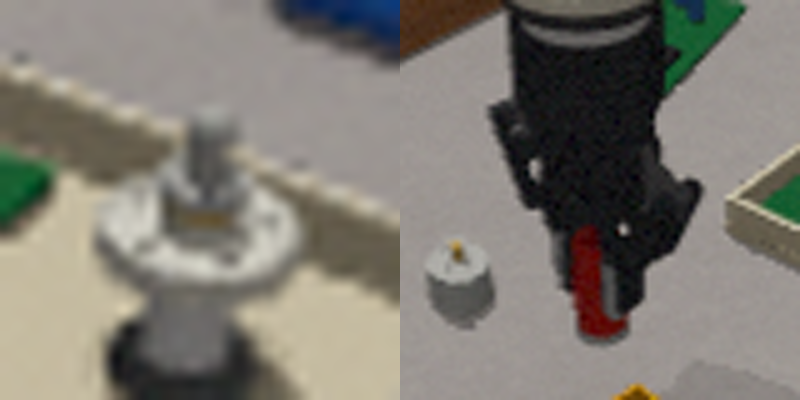

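```bash
python3 -m inch '[10,0,0,10,0,0,0, 10,0,0,40,0,0,0, 10,0,0,80,0,0,0, 10,0,0,105,0,0,0, 10,0,0,118,0,0,0, 10,0,0,121,0,0,0, 10,0,0,122,0,0,0, 10,0,0,122,0,0,0]'; for i in 1 ; do python3 -m inch '[10,0,0,1,0,0,0, 10,0,0,1,0,0,0]';python3 -m inch '[10,0,0,1,0,0,0, 10,0,0,1,0,0,0]'; done | grep -E "pos|force"
```

```text
clock: 18.3
ee_pos: [534.0, 184.8, 103.7]
ee_rot: [0.707, 0.707, 0.001, 0.0]
ft_force: [-0.4, 0.2, -1.8]
gripper_width: 26.5
ee_pos: [533.6, 184.8, 102.2]
ft_force: [0.1, 0.1, -1.1]
ee_pos: [533.5, 184.8, 100.9]
ft_force: [-0.5, 0.0, -0.4]
```

```bash
for i in 1 ; do python3 -m inch '[10,0,0,0.7,0,0,0, 10,0,0,0.7,0,0,0]';python3 -m inch '[10,0,0,0.7,0,0,0, 10,0,0,0.7,0,0,0]'; done | grep -E "pos|force"
```

```text
ee_pos: [533.5, 184.8, 100.2]
ft_force: [-0.5, 0.2, -1.5]
ee_pos: [533.6, 184.8, 99.6]
ft_force: [-0.5, -0.2, -1.1]
```

```bash
python3 -m inch '[10,0,0,0.5,0,0,0, 10,0,0,0.5,0,0,0]' | grep -E "pos|force"
```

```text
ee_pos: [533.6, 184.8, 99.5]
ft_force: [-2.2, -0.5, 7.6]
```

```bash
python3 -m inch '[36,0,0,0,0,0,0, 45,0,0,0,0,0,0, 55,0,0,0,0,0,0, 65,0,0,0,0,0,0, 70,0,0,0,0,0,0, 70,0,0,0,0,0,0, 70,0,0,0,0,0,0]'; python3 -m inch '[70,0,0,-8,0,0,0, 70,0,0,-25,0,0,0, 70,0,0,-55,0,0,0, 70,0,0,-100,0,0,0, 70,0,0,-150,0,0,0, 70,0,0,-190,0,0,0, 70,0,0,-200,0,0,0, 70,0,0,-200,0,0,0]'
```

```text
clock: 20.42
ee_pos: [533.5, 184.8, 99.1]
ee_rot: [0.707, 0.707, -0.0, -0.0]
ft_force: [0.1, -0.9, -0.6]
gripper_width: 59.7
clock: 21.42
ee_pos: [533.6, 184.8, 299.2]
ee_rot: [0.707, 0.707, 0.0, 0.0]
ft_force: [-1.1, 0.5, -1.1]
gripper_width: 59.9
```

```bash
python3 -m inch '[70,-50,0,0,0,0,0, 70,-100,0,0,0,0,0, 70,-150,0,0,0,0,0, 70,-200,0,0,0,0,0, 70,-200,0,0,0,0,0,70,-200,0,0,0,0,0]';python3 look.py 7 side top
```

```text
clock: 22.18
ee_pos: [533.1, -15.0, 298.1]
ee_rot: [0.707, 0.707, -0.0, -0.001]
ft_force: [-0.3, 0.3, 0.4]
gripper_width: 59.6
22.275 [533.2912272  -14.33083049 298.52728953] [ 0.05008013  0.80095424 -0.34884014] [-1.79723047e-01  2.79911896e-01 -3.89209760e-02  1.25295343e+00
  1.38937672e-04  1.39043333e+00]
```

View pics/side7.png

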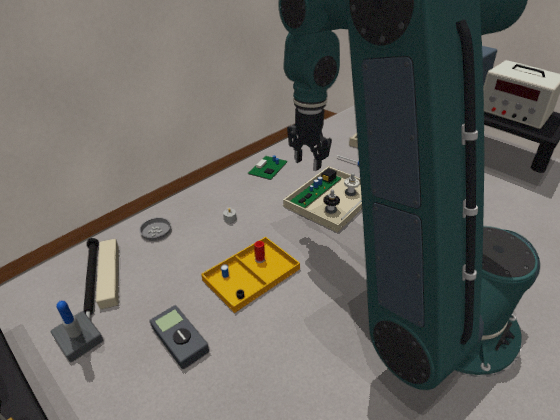

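View pics/top7.png

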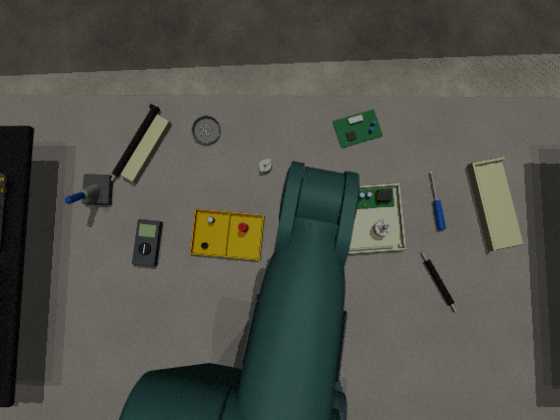

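Run:
```python
from h import *
for t in("0","6","7"):
    D=np.load(f"top_d{t}.npy");P=cloud("top",D,(368,396,214,240));z=P[:,4]
    m=(z>44)&(z<63);n=(z>64)&(z<79.5) if t!="0" else (z>74)&(z<85)
    Q=cloud("top",D,(234,252,218,236));k=(Q[:,4]>60)&(Q[:,4]<72)
    print(t,m.sum(),np.median(z[m]),z[m].mean(),"nut",np.median(z[n]),"sleeve",k.sum(),Q[k].mean(0).round(1) if k.any() else 0)
```

```text
0 160 55.89621862419483 55.73823108113047 nut 81.00220675676815 sleeve 60 [242.2 225.8 535.4 183.7  65.8]
6 165 54.64316531365421 54.46300421819189 nut 70.8229603037164 sleeve 0 0
7 165 54.491013406868205 54.20771699797503 nut 69.37308799031871 sleeve 62 [242.1 226.1 534.2 183.7  65.5]
```

Gear went down about 1.3 mm by depth, which agrees with the force estimate. The sleeve is standing within 1 mm of its original spot. I'm handing in.

```bash
python3 -c "
from station import arm;print(arm.hand_in())"
```

```text
the job is handed in; nothing more can be done
None
```

The push nut is tight on the washer, the wave washer is lightly squeezed, and the sleeve is standing back in the tray. I handed the job in at about 22 s of the 61 s allowed.

- **Pressing:** I set the sleeve over the white gear's shaft, after lining it up in the top camera to under 0.5 mm. The nut slid at a steady reading of about 6.4 N until it met the washer. I pressed on in small steps to about 11.8 N, roughly 5.4 N extra, which means about 1.3 mm of squeeze and is well short of flat.
- **Gear check:** The top camera's depth shows the gear 1.3 to 1.5 mm lower than before. The nut's top went from about 81 mm to about 70 mm above the bench. Both agree with the force reading.
- **Sleeve and other things:** The sleeve stands upright about 1 mm from where it started. The bystanders I could see in the last pictures look unmoved. The arm hid the black gear from the top camera at the end, but the side camera showed it in place.
- **Disagreements:** The two cameras differed by 2 to 4 mm in absolute position, so I relied on relative measurements. While pressing there was a small sideways force of up to about 4 N. The gripper read 26.5 mm on the 28 mm sleeve, but I saw no sign of slipping.

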